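# Complete the small-volume kit for the dissolution tester

### The arm

A 6-joint arm with a two-finger parallel gripper is mounted at the origin on the work surface. World frame = base frame: x ahead of the robot, y to its left, z up, the work surface at z = 0. Lengths are in m, angles in rad, forces in N, time in s.
With the tool pointing down it reaches from about 0.35 to 0.775 m from the base axis. Payload 7.3 kg.
Tool frame: the origin (TCP) lies on the centre line of the jaws, within the pads' length; the fingertips stand 11 mm ahead of it and the grasp point (between the pads) lies 8 mm behind it; z points along the fingers, y is the direction in which the jaws open and shut (so a half turn about z gives the same grasp; the last joint's range is limited). The gripper opens to 92 mm and grips with 3 to 60 N. Pads are 19 mm wide; open, the fingers measure 130 mm over their backs; the gripper's body (75 mm by 190 mm) begins 47 mm behind the grasp point.
Start: joints at [1.017, 0.342, 1.524, -0, 1.275, -0.146], TCP at [0.208, 0.482, 0.238] pointing down, gripper open.
Joint ranges: [-2.53, 2.53], [-0.77, 2.02], [0.04, 2.7], [-1, 4.14], [0.28, 2.66], [-3.11, 3.11]. Speed limits (rad/s): [2.57, 2.57, 3.14, 3.14, 3.14, 3.14].

### API

Orientations are given as [roll, pitch, yaw] about the fixed x, y, z axes, in that order (R = Rz(yaw) Ry(pitch) Rx(roll)).
In Python, from cell import robot gives the robot as it stands.
- The arm moves only by the tool jog_arm, never from a script. Its argument "deltas" is one flat list of numbers, 6 for each row, row after row: the shift along the world's x, y, z in units of 0.1 m (1.0 is 0.1 m), then the turn, a rotation vector about the world's x, y, z in units of 90 degrees (1.0 is 90 degrees). A call has 1 to 5 rows; each row is the pose to reach, as a shift and turn from the pose commanded when the call began; what a row does not reach only later rows make up. A row lasts 1/12 s, in which the tool goes at most 41.7 mm and 7.16 degrees, less where a joint would pass 70% of its speed; a pose out of reach is approached as far as the arm can. A call with a number of a shift or a turn outside -1 to 1 is refused whole. A call with a gripper value outside its range is refused whole. "claw" is the opening, from 0 (shut) to 1 (fully open), set as the call begins (left out, the last holds). The fingers move at their own pace and stop on an object; "newtons" is the grip in N (left out, the last holds). Time passes only in rows, so rows that repeat a pose let the fingers close. It gives the time, the measured TCP pose, the force and the opening at its end, in the units of the state.
- robot.observe(): the state, without advancing time (a new reading comes with each control period).
- robot.read_camera(name): name is "scene" or "top" or "wrist"; returns the picture (420x560x3 uint8, red, green, blue); there is no depth.
- robot.camera_params(name): a dict with "fx", "fy", "cx", "cy" (pixels), "R" (3x3) and "t" (3): a world point X has camera coordinates R X + t. Camera axes: x right, y down, z forward; pixel columns grow to the right and rows downward; lengths in m; the calibration is good to about 2 mm. A picture is of the moment at which its call begins: read the wrist's pose just before it. camera_params takes no time and is no camera call; for the wrist camera it gives the pose at the moment of the call.
- robot.hand_in(): hands the job in, once; it reports no verdict.
The state is a dict: "time": time; "qpos": joint angles; "qvel": joint speeds; "joint_efforts": joint torques, N m; "tool_pos": TCP position; "tool_rot": TCP orientation; "contact_force": force on the tool from outside, world axes, zero at the start; "torque": the same for the moment, N m; "opening": finger opening in m.
Only numpy, scipy, OpenCV 4.12 (cv2) and the standard library are available. Lean on these libraries where they do the work, as an engineer would, in place of code of your own. Each camera call takes 0.05 s, during which the arm holds its last target. There are 200 camera calls.

### The job

Complete the small-volume kit in the steel tray from the washed parts on the drying mat, so that it has one of each: lay the vessel cover flat, hub up, in the round shallow pocket, stand the height gauge upright in the empty round cup, lay the centring ring flat around the short post, and lay the short paddle with its shaft down in both V-notched bars. The tray already has its basket, so leave that one standing in its cup and leave the spare basket where it stands on the mat.

Things in the scene. Friction and masses are not known exactly. Their poses are not given: they have to be found in the camera images.
- cover: Vessel cover, white plastic: a disc 58 mm across, 6 mm thick, with a plain round hub in its middle, 24 mm across, its top 26 mm above the underside; about 45 g. Lies hub up on the drying mat; pick it up by the hub. Origin: centre of the underside, z up through the hub.
- gauge: Height gauge, turned steel: a round foot 36 mm across and 8 mm thick with a stem 16 mm across, 48 mm high in all, about 120 g. Stands on its foot on the mat. Origin: centre of the underside, z up along the stem.
- ring: Centring ring, white plastic, 50 mm outside, 34 mm inside, 16 mm high, about 35 g, lying flat on the mat. Best gripped across its outside. Origin: centre of the underside, z along its axis.
- paddle: Short steel stirring paddle lying on the mat, 122 mm long, 85 g: a shaft 10 mm across, 90 mm of it free between a hexagonal collar (14 mm across flats) at the -x end and a 14 mm hub with a flat blade 38 mm wide at the +x end. Origin: on the shaft's axis, middle of the free part, where to grip it (7 mm above the mat; balance point 5 to 8 mm to the blade side). x: along the shaft to the blade.
- spare_basket: Spare mesh basket, steel, an upright cylinder 25 mm across, 37 mm high, on the drying mat: stays where it is. Origin: centre of the underside, z up. The mat is grey-blue, 122 x 430 mm, 3 mm thick, on the bench (z = 0); on it stand five parts in a row, about 84 mm apart, in any order. Mat and tray lie one beyond the other and may change places.
- tray_basket: Mesh basket like the spare, standing in its own cup (37 mm inside, rim 17 mm above its tile's underside) in the tray: stays there. Origin: centre of the underside, z up. The tray is steel, 124 x 436 mm, floor 3 mm thick, walls 14 mm high; five tiles lie in it side by side, 84 mm apart, in any order, all with one heading.
- nest_cover: The cover's holder. Grey tile 100 x 80 x 5 mm, long side along its x, on the tray floor; origin: centre of its underside, z up. On it a shallow white round pocket, 74 mm inside, wall 3 mm thick (pocket floor 5 mm, rim 10 mm above the origin). The cover lies flat in it, hub up.
- nest_gauge: The gauge's holder. Grey tile 100 x 80 x 5 mm, long side along its x, on the tray floor; origin: centre of its underside, z up. On it a white round cup, 52 mm inside, wall 3 mm thick (cup floor 5 mm, rim 13 mm above the origin). The gauge stands in it on its foot.
- nest_ring: The ring's holder. Grey tile 100 x 80 x 5 mm, long side along its x, on the tray floor; origin: centre of its underside, z up. In its middle stands one short white post 14 mm across, its top 17 mm above the origin. The ring lies flat on the tile around the post.
- nest_paddle: The paddle's holder. Grey tile 100 x 80 x 5 mm, long side along its x, on the tray floor; origin: centre of its underside, z up. Two white 6 mm V-notched bars stand across it at x = -30 and 30 mm; notches 34 mm wide at the top (z 29 mm), bottoms at z 12 mm. The free shaft lies along x in both notches, axis at z 19 mm, collar and blade outside the bars, either way round.
Things that resemble listed ones, but are neither listed nor needed, are in the scene too. Leave any green or yellow look-alike of the tray_basket alone.

How it is judged:
At the end, for the whole second after the job is handed in: Cover, gauge, ring flat (0.1 rad) in their holders, centred within 11 mm (ring 13 mm); paddle shaft in both V notches (15 mm, 0.12 rad either way round, axis 16-22 mm up the tile); all released, at rest. Tray basket moved under 15 mm, spare under 30 mm, both upright (0.15 rad) (horizontal distance between cover and nest_cover below 0.011 m and z of cover in the frame of nest_cover between 0.002 and 0.008 m and angle between each of cover, gauge, ring's own z axis and vertical below 0.1 rad and horizontal distance between gauge and nest_gauge below 0.011 m and z of gauge in the frame of nest_gauge between 0.002 and 0.008 m and horizontal distance between ring and nest_ring below 0.013 m and z of ring in the frame of nest_ring between 0.002 and 0.008 m and horizontal distance between paddle and nest_paddle below 0.015 m and z of paddle in the frame of nest_paddle between 0.016 and 0.022 m and angle between the x axis of paddle and the x axis of nest_paddle, either way round below 0.12 rad and linear speed of each of cover, gauge, ring, paddle below 0.02 m/s and angular speed of each of cover, gauge, ring, paddle below 0.3 rad/s and distance of tray_basket from where it was at the start of the episode below 0.015 m and angle between each of tray_basket, spare_basket's own z axis and vertical below 0.15 rad and distance of spare_basket from where it was at the start of the episode below 0.03 m); the robot touches nothing.
It fails at once if The basket already in the tray is lifted out, shoved or tipped over (distance of tray_basket from where it was at the start of the episode above 0.03 m or angle between tray_basket's own z axis and vertical above 0.6 rad).
It fails at once if The spare basket is taken, shoved or tipped over (distance of spare_basket from where it was at the start of the episode above 0.03 m or angle between spare_basket's own z axis and vertical above 0.6 rad).
It also fails if it takes over 90 s, if anything falls off the work surface, if the arm or the gripper's body presses on something with over 40 N, if the wrist force passes 120 N, or if a joint passes its speed limit or range.

## Working session

There is one attempt and no reset: what is moved stays moved. The work goes in short steps, Python scripts to look and compute and a tool call to move; the robot and the scene stay as the last step left them, time stands still between calls to the robot, and variables do not carry over. Pictures are saved under pics/ and viewed, about 12 in all and at most 16, crops included, and the job is handed in when it is done.

Besides the shell and the picture viewer there is one more tool, called after "Request:" in YAML: its name, and indented under it one key for each argument. jog_arm: Moves the arm, as the interface text tells. Its arguments: {"type":"object","properties":{"deltas":{"type":"array","items":{"type":"number"}},"claw":{"type":"number"},"newtons":{"type":"number"}},"required":["deltas"]}

```bash
mkdir -p pics
python3 - <<'E'
from cell import robot
import cv2
for n in("top","scene"):
    cv2.imwrite(f"pics/{n}0.png",robot.read_camera(n)[:,:,::-1])
    p=robot.camera_params(n);print(n,p["fx"],p["cx"],p["cy"],p["R"],p["t"])
print(robot.observe())
E
```

```text
top 404.4485773782469 277.21389918334677 213.9357150134187 [[ 0.02574273 -0.99911993 -0.03311613]
 [-0.99223768 -0.02150569 -0.12248219]
 [ 0.12166221  0.0360121  -0.99191806]] [-0.00787478  0.61853421  0.63019329]
scene 392.5482229682392 282.65681534548935 215.12176986181473 [[-0.46171816  0.88701362  0.00481509]
 [ 0.62455538  0.32894558 -0.70832576]
 [-0.6298785  -0.32403958 -0.70586927]] [ 0.28229054 -0.34900043  1.07104676]
{'time': 0.1, 'qpos': array([ 1.01700180e+00,  3.42630115e-01,  1.52493327e+00, -2.23015913e-05,
        1.27541719e+00, -1.45997860e-01]), 'qvel': array([ 0.00039844, -0.00095912, -0.00142529,  0.00025482, -0.0010653 ,
        0.00064164]), 'joint_efforts': array([ 1.57420240e-03, -4.32005560e+01, -2.44693476e+01,  7.19637168e-02,
        5.27219230e-02, -6.05649188e-05]), 'tool_pos': array([0.2080016 , 0.48164526, 0.23712225]), 'tool_rot': array([-3.14021640e+00, -1.80813948e-04,  2.73380237e+00]), 'contact_force': array([-0.44872822,  0.46342158, -1.09328408]), 'torque': array([ 0.0237544 , -0.00759403, -0.00721952]), 'opening': 0.09181816310877225}
```

View pics/top0.png

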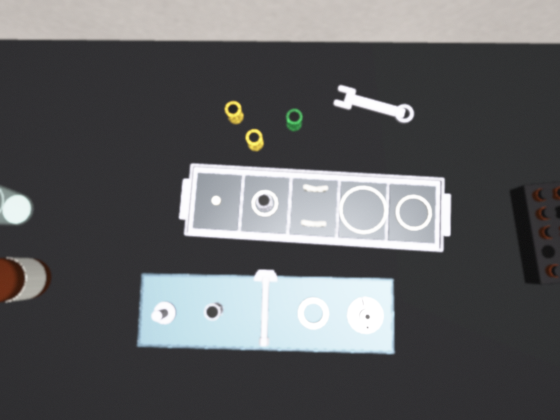

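View pics/scene0.png

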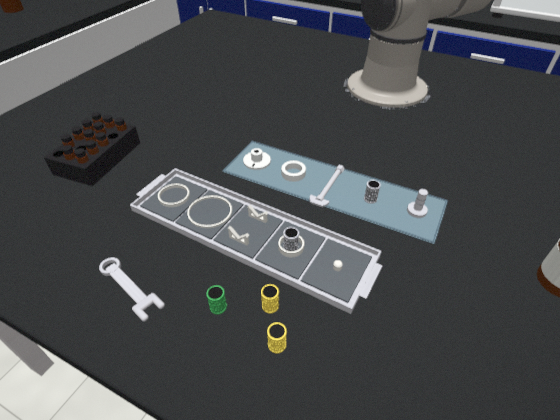

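Top view, left to right. On the mat: gauge (163,313), spare basket (213,312), paddle (265,272–345), ring (313,313) and cover (365,315). In the tray: post (216,200), tray basket (264,203), V-bars (314,188/222), cover pocket (363,210) and gauge cup (413,212). The scene view agrees.

```bash
cat > h.py <<'E'
from cell import robot
import cv2, numpy as np
def ray(cam,uv,z,P=None):
    p=P or robot.camera_params(cam); uv=np.atleast_2d(np.float64(uv))
    d=np.c_[(uv[:,0]-p["cx"])/p["fx"],(uv[:,1]-p["cy"])/p["fy"],np.ones(len(uv))]
    R=np.array(p["R"]); w=d@R; c=-R.T@np.array(p["t"])
    return c+w*((z-c[2])/w[:,2])[:,None]
E
python3 - <<'E'
from h import *
im=cv2.imread("pics/top0.png"); p=robot.camera_params("top")
hsv=cv2.cvtColor(im,cv2.COLOR_BGR2HSV)
def circ(name,box,z,thr,sat=60):
    x0,y0,x1,y1=box
    m=((hsv[y0:y1,x0:x1,2]>thr)&(hsv[y0:y1,x0:x1,1]<sat)).astype(np.uint8)
    cs,_=cv2.findContours(m,cv2.RETR_EXTERNAL,cv2.CHAIN_APPROX_NONE)
    c=max(cs,key=cv2.contourArea).reshape(-1,2)+[x0,y0]
    w=ray("top",c,z,p)[:,:2].astype(np.float32)
    (e,s,a)=cv2.fitEllipse(w); print(name,len(c),np.round(e,4),"diam",np.round(s,4),"px",c.mean(0).round(1),cv2.minAreaRect(w))
circ("cover",(342,292,390,340),.009,190)
circ("ring",(292,292,336,336),.019,190)
circ("gauge foot",(145,295,182,330),.011,160)
circ("paddle",(250,265,280,350),.010,150)
circ("n_cover",(340,185,388,234),.013,170)
circ("n_gauge",(392,190,435,236),.016,170)
circ("post",(206,190,228,212),.020,150)
circ("bar1",(298,180,332,196),.030,150)
circ("bar2",(298,212,332,230),.030,150)
m=((hsv[...,0]>85)&(hsv[...,0]<115)&(hsv[...,1]>50)&(hsv[...,2]>90)).astype(np.uint8)
cs,_=cv2.findContours(m,0,1);c=max(cs,key=cv2.contourArea).reshape(-1,2)
print("mat",cv2.minAreaRect(ray("top",c,.003,p)[:,:2].astype(np.float32)))
crop=np.vstack([cv2.resize(im[165:245,180:450],None,fx=2.9,fy=2.9,interpolation=2),cv2.resize(im[265:355,133:403],None,fx=2.9,fy=2.9,interpolation=2)])
cv2.imwrite("pics/crop0.png",crop)
E
```

```text
cover 188 [ 0.4558 -0.1431] diam [0.0894 0.0926] px [365.5 315.5] ((0.45561376214027405, -0.143354594707489), (0.07641240954399109, 0.07973111420869827), 1.6047064065933228)
ring 172 [ 0.4576 -0.0563] diam [0.0816 0.0837] px [313.5 313.5] ((0.4574432969093323, -0.05660049989819527), (0.06925325840711594, 0.07144516706466675), 1.604770541191101)
gauge foot 140 [0.4515 0.196 ] diam [0.0659 0.0729] px [163. 312.] ((0.4514762759208679, 0.19614170491695404), (0.05611182376742363, 0.0629037618637085), 1.7710739374160767)
paddle 207 [0.4584 0.0249] diam [0.0543 0.159 ] px [264.6 311.3] ((0.4619666039943695, 0.024877997115254402), (0.1312413513660431, 0.04912012442946434), 1.8594412803649902)
n_cover 190 [ 0.6337 -0.1391] diam [0.0938 0.0981] px [363.5 209. ] ((0.6334888935089111, -0.13940252363681793), (0.08372282981872559, 0.08015739917755127), 0.39097410440444946)
n_gauge 174 [ 0.629  -0.2216] diam [0.0824 0.0914] px [413.  212.5] ((0.6288436651229858, -0.22184275090694427), (0.07060776650905609, 0.07875636219978333), 89.5013427734375)
post 84 [0.6417 0.1121] diam [0.0424 0.0435] px [216.5 200.5] ((0.6417324542999268, 0.11210519075393677), (0.03712742030620575, 0.03626606613397598), 2.3516666889190674)
bar1 96 [ 0.6656 -0.0544] diam [0.0291 0.0698] px [314.5 187.5] ((0.6656379699707031, -0.05444580316543579), (0.02563205175101757, 0.05542591214179993), 1.115441918373108)
bar2 100 [ 0.6099 -0.0552] diam [0.0325 0.0683] px [314.5 220.5] ((0.6098825335502625, -0.055261678993701935), (0.028469324111938477, 0.05494474247097969), 1.2324756383895874)
mat ((0.45425480604171753, 0.15637226402759552), (0.1256110966205597, 0.16928786039352417), 0.4305882155895233)
```

View pics/crop0.png

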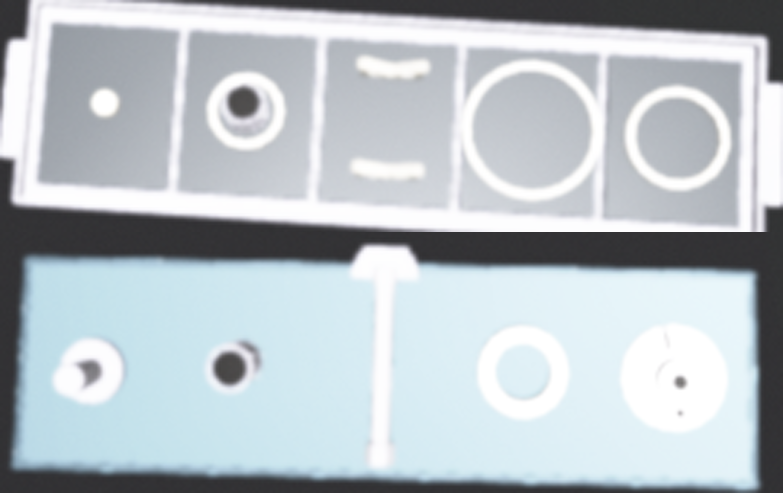

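The crop shows the boxes were swallowed by bright backgrounds, because tile and mat are bright too. I'll use Otsu on the red channel instead.

```bash
cat >> h.py <<'E'
def circ(name,img,cam,box,z,thr=None,P=None):
    x0,y0,x1,y1=box; S=4
    r=cv2.resize(img[y0:y1,x0:x1].min(2),None,fx=S,fy=S,interpolation=cv2.INTER_CUBIC)
    t,m=cv2.threshold(r,thr or 0,255,cv2.THRESH_BINARY+(0 if thr else cv2.THRESH_OTSU))
    cs,_=cv2.findContours(m,cv2.RETR_EXTERNAL,cv2.CHAIN_APPROX_NONE)
    c=(max(cs,key=cv2.contourArea).reshape(-1,2)+.5)/S-.5+[x0,y0]
    w=ray(cam,c,z,P)[:,:2].astype(np.float32)
    e,s,a=cv2.fitEllipse(w); q=cv2.minAreaRect(w)
    print(name,"thr",t,np.round(e,4),"diam",np.round(s,4),"rect",np.round(q[0],4),np.round(q[1],4),round(q[2],1)); return w
E
python3 - <<'E'
from h import *
im=cv2.imread("pics/top0.png"); p=robot.camera_params("top")
for n,b,z in [("cover",(340,290,391,341),.009),("ring",(292,292,336,336),.019),("gauge",(145,292,182,332),.011),
 ("n_cover",(338,185,389,236),.013),("n_gauge",(392,192,434,234),.016),("post",(206,190,228,212),.020),
 ("bar1",(298,181,332,195),.030),("bar2",(298,214,332,228),.030),("bsk",(248,188,281,220),.02)]: circ(n,im,"top",b,z,P=p)
# paddle shaft centreline by rows
pts=[]
for v in range(285,328,3):
    r=im[v,255:276].min(1).astype(float); r=np.clip(r-np.median(r)-8,0,None); pts.append((255+(r*np.arange(21)).sum()/r.sum(),v))
w=ray("top",pts,.010,p); k=np.polyfit(w[:,0],w[:,1],1);print("shaft y=",k,"yaw",np.arctan(k[0]))
# ends along the shaft
col=im[262:352].min(2); 
for v in list(range(268,284))+list(range(326,350)):
    u=np.interp(v,[285,327],[pts[0][0],pts[-1][0]]); u=int(round(u)); print(v,im[v,u-8:u+9].min(1).tolist() if v%2==0 else '', ray("top",(u,v),.010,p)[0,:2].round(4))
E
```

```text
cover thr 241.0 [ 0.4566 -0.1423] diam [0.0606 0.061 ] rect [ 0.4566 -0.1424] [0.0608 0.061 ] 78.7
ring thr 238.0 [ 0.4583 -0.0556] diam [0.0517 0.0521] rect [ 0.4582 -0.0558] [0.0519 0.0517] 1.1
gauge thr 219.0 [0.45   0.1955] diam [0.0369 0.0401] rect [0.4503 0.1947] [0.038  0.0372] 68.1
n_cover thr 218.0 [ 0.6336 -0.1389] diam [0.0941 0.0986] rect [ 0.6324 -0.1386] [0.0872 0.0866] 0.4
n_gauge thr 211.0 [ 0.6293 -0.222 ] diam [0.0608 0.0615] rect [ 0.6293 -0.2221] [0.0606 0.0619] 89.4
post thr 205.0 [0.6426 0.1136] diam [0.0165 0.0166] rect [0.6427 0.1136] [0.0165 0.0164] 1.2
bar1 thr 213.0 [ 0.6652 -0.0548] diam [0.0118 0.047 ] rect [ 0.665  -0.0555] [0.0425 0.0121] 87.9
bar2 thr 223.0 [ 0.6057 -0.0525] diam [0.0107 0.049 ] rect [ 0.6054 -0.0531] [0.0428 0.0112] 87.0
bsk thr 150.0 [0.6384 0.0305] diam [0.0645 0.0663] rect [0.6383 0.0306] [0.0548 0.0563] 1.3
shaft y= [-0.0012056   0.02571261] yaw -0.001205596498215231
268 [54, 62, 68, 70, 71, 70, 71, 70, 67, 66, 64, 63, 62, 63, 62, 61, 58] [0.5292 0.0261]
269  [0.5275 0.0261]
270 [125, 185, 224, 232, 232, 233, 233, 231, 228, 221, 2
[... 1656 characters left out ...]
29, 221, 216, 214, 213, 214] [0.414  0.0244]
339  [0.4124 0.0244]
340 [210, 211, 214, 222, 235, 247, 252, 253, 253, 251, 245, 237, 230, 221, 214, 213, 213] [0.4108 0.0243]
341  [0.4092 0.0243]
342 [210, 211, 215, 224, 237, 249, 253, 253, 253, 252, 246, 239, 231, 221, 214, 211, 212] [0.4076 0.0242]
343  [0.406  0.0242]
344 [209, 209, 213, 222, 235, 247, 252, 252, 252, 250, 243, 235, 227, 217, 213, 212, 212] [0.4044 0.0241]
345  [0.4028 0.0241]
346 [205, 205, 205, 207, 214, 223, 228, 229, 230, 228, 222, 215, 209, 207, 206, 207, 209] [0.4012 0.024 ]
347  [0.3995 0.024 ]
348 [180, 178, 175, 170, 169, 170, 176, 182, 186, 186, 186, 187, 184, 180, 180, 184, 189] [0.3979 0.0239]
349  [0.3963 0.0239]
```

Run:
```python
from h import *
from scipy.optimize import least_squares as ls
im=cv2.imread("pics/top0.png"); p=robot.camera_params("top")
w=circ("g",im,"top",(145,292,182,332),.011,P=p)
for lim in (.198,.194):
    q=w[w[:,1]<lim]; r=ls(lambda c:np.hypot(q[:,0]-c[0],q[:,1]-c[1])-c[2],[.45,.195,.018]);print(len(q),r.x.round(4),abs(r.fun).max().round(4))
im=cv2.imread("pics/scene0.png"); p=robot.camera_params("scene")
for n,b,z in [("cover",(238,140,276,172),.009),("ring",(278,158,310,184),.019),("post",(328,256,348,274),.02),("n_gauge",(154,178,194,212),.016)]: circ(n,im,"scene",b,z,P=p)
```

```text
g thr 219.0 [0.45   0.1955] diam [0.0369 0.0401] rect [0.4503 0.1947] [0.038  0.0372] 68.1
144 [0.4502 0.1945 0.0186] 0.0006
125 [0.4501 0.1946 0.0187] 0.0004
cover thr 176.0 [ 0.4528 -0.1449] diam [0.0562 0.0689] rect [ 0.4545 -0.1459] [0.0656 0.0595] 68.9
ring thr 187.0 [ 0.4575 -0.0564] diam [0.0491 0.0507] rect [ 0.4577 -0.0562] [0.0493 0.0512] 86.1
post thr 170.0 [0.6427 0.1132] diam [0.0136 0.0147] rect [0.6427 0.1131] [0.0143 0.0139] 27.7
n_gauge thr 156.0 [ 0.6272 -0.2261] diam [0.0586 0.0707] rect [ 0.6278 -0.2274] [0.07 0.06] 80.5
```

Request:
jog_arm:
  deltas: [1.2,0,0,0,0,0]

```text
out of range
```

Request:
jog_arm:
  deltas: [0.2,-0.24,-0.08,0,0,-0.064,0.4,-0.48,-0.15,0,0,-0.128,0.6,-0.72,-0.23,0,0,-0.192,0.8,-0.96,-0.3,0,0,-0.256]
  claw: 0.8

```text
time: 0.43
tool_pos: [0.2885, 0.3847, 0.207]
tool_rot: [-3.141, 0.0, 2.328]
contact_force: [1.2, 1.0, 0.6]
opening: 0.0744
```

Request:
jog_arm:
  deltas: [0.2,-0.24,-0.08,0,0,-0.064,0.4,-0.48,-0.15,0,0,-0.128,0.6,-0.72,-0.23,0,0,-0.192,0.8,-0.96,-0.3,0,0,-0.256]

```text
time: 0.77
tool_pos: [0.3687, 0.2885, 0.1771]
tool_rot: [-3.141, 0.0, 1.925]
contact_force: [0.1, -0.2, -0.3]
opening: 0.0733
```

Request:
jog_arm:
  deltas: [0.2,-0.24,-0.08,0,0,-0.064,0.4,-0.48,-0.15,0,0,-0.128,0.6,-0.72,-0.23,0,0,-0.192,0.82,-0.955,-0.3,0,0,-0.254,0.82,-0.955,-0.3,0,0,-0.254]

```text
time: 1.18
tool_pos: [0.4529, 0.1908, 0.1463]
tool_rot: [-3.142, 0.002, 1.522]
contact_force: [-0.2, -0.0, 0.4]
opening: 0.0736
```

Request:
jog_arm:
  deltas: [0,0,-0.25,0,0,0,0,0,-0.5,0,0,0,0,0,-0.75,0,0,0,0,0,-1.0,0,0,0,0,0,-1.0,0,0,0]

```text
time: 1.6
tool_pos: [0.447, 0.194, 0.0439]
tool_rot: [-3.134, 0.002, 1.532]
contact_force: [-1.8, -0.2, -0.3]
opening: 0.0733
```

Request:
jog_arm:
  deltas: [0,0,-0.08,0,0,0,0,0,-0.1,0,0,0,0,0,-0.1,0,0,0]

```text
time: 1.85
tool_pos: [0.4505, 0.1947, 0.0383]
tool_rot: [3.141, -0.0, 1.531]
contact_force: [0.2, -0.4, -1.2]
opening: 0.0735
```

Request:
jog_arm:
  deltas: [0,0,0,0,0,0,0,0,0,0,0,0,0,0,0,0,0,0,0,0,0,0,0,0,0,0,0,0,0,0]
  claw: 0
  newtons: 20

```text
time: 2.27
tool_pos: [0.4504, 0.1945, 0.0381]
tool_rot: [3.141, -0.0, 1.531]
contact_force: [-0.6, 0.3, -0.1]
opening: 0.0451
```

Request:
jog_arm:
  deltas: [0,0,0,0,0,0,0,0,0,0,0,0,0,0,0,0,0,0,0,0,0,0,0,0,0,0,0,0,0,0]

```text
time: 2.68
tool_pos: [0.4501, 0.1944, 0.0377]
tool_rot: [-3.141, 0.0, 1.531]
contact_force: [0.3, -0.3, -0.5]
opening: 0.0143
```

Request:
jog_arm:
  deltas: [0,0,0,0,0,0,0,0,0.1,0,0,0,0,0,0.3,0,0,0,0,0,0.5,0,0,0,0,0,0.7,0,0,0]

```text
time: 3.1
tool_pos: [0.45, 0.1944, 0.109]
tool_rot: [-3.141, 0.0, 1.531]
contact_force: [0.6, -0.4, -0.7]
opening: 0.014
```

Run:
```python
from h import *
a=robot.read_camera("wrist");b=robot.read_camera("scene")
cv2.imwrite("pics/g1.png",cv2.resize(np.hstack([a,b])[:,:,::-1],(800,300)));print(robot.observe()["contact_force"],robot.observe()["opening"])
```

```text
[ 0.4437545  -0.57767486 -2.42253081] 0.014518534698094896
```

View pics/g1.png

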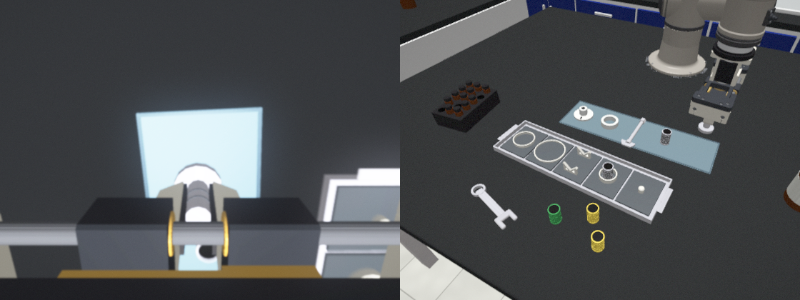

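The gauge is held upright at the centre of the jaws, and the mat and tray are undisturbed. Moving it to its cup.

Request:
jog_arm:
  deltas: [0.1,-0.2,0.1,0,0,0,0.2,-0.5,0.2,0,0,0,0.3,-0.75,0.2,0,0,0,0.4,-1.0,0.2,0,0,0]

```text
time: 3.53
tool_pos: [0.4904, 0.0934, 0.128]
tool_rot: [3.141, 0.0, 1.531]
contact_force: [1.2, 0.3, -2.0]
opening: 0.0143
```

Request:
jog_arm:
  deltas: [0.1,-0.3,0,0,0,0,0.2,-0.6,0,0,0,0,0.4,-1.0,0,0,0,0]

```text
time: 3.78
tool_pos: [0.5275, -0.0032, 0.1271]
tool_rot: [-3.139, -0.001, 1.532]
contact_force: [1.0, 0.9, -1.7]
opening: 0.0144
```

Request:
jog_arm:
  deltas: [0.1,-0.3,0,0,0,0,0.3,-0.6,0,0,0,0,0.5,-1.0,0,0,0,0]

```text
time: 4.03
tool_pos: [0.5774, -0.1008, 0.1271]
tool_rot: [-3.14, -0.001, 1.531]
contact_force: [1.5, 0.2, -1.2]
opening: 0.0141
```

Request:
jog_arm:
  deltas: [0.1,-0.3,0,0,0,0,0.3,-0.6,0,0,0,0,0.493,-1.0,0,0,0,0]

```text
time: 4.28
tool_pos: [0.6257, -0.198, 0.1269]
tool_rot: [-3.14, -0.001, 1.531]
contact_force: [0.3, 0.1, -1.5]
opening: 0.0146
```

Request:
jog_arm:
  deltas: [0,-0.1,0,0,0,0,0,-0.165,0,0,0,0,0,-0.165,0,0,0,0,0,-0.165,0,0,0,0]

```text
time: 4.62
tool_pos: [0.6248, -0.213, 0.1272]
tool_rot: [-3.14, -0.001, 1.531]
contact_force: [0.1, 0.8, -1.4]
opening: 0.0146
```

Request:
jog_arm:
  deltas: [0.045,-0.09,0,0,0,0,0.045,-0.09,-0.2,0,0,0,0.045,-0.09,-0.4,0,0,0,0.045,-0.09,-0.6,0,0,0,0.045,-0.09,-0.65,0,0,0]

```text
time: 5.03
tool_pos: [0.6281, -0.2202, 0.0596]
tool_rot: [-3.136, -0.003, 1.532]
contact_force: [-1.3, 1.3, -0.9]
opening: 0.0143
```

Request:
jog_arm:
  deltas: [0,0,-0.05,0,0,0,0,0,-0.1,0,0,0,0,0,-0.15,0,0,0,0,0,-0.18,0,0,0,0,0,-0.18,0,0,0]

```text
time: 5.45
tool_pos: [0.63, -0.223, 0.0447]
tool_rot: [-3.142, -0.0, 1.531]
contact_force: [-0.1, -0.4, -0.5]
opening: 0.0143
```

Request:
jog_arm:
  deltas: [0,0,-0.01,0,0,0,0,0,-0.015,0,0,0,0,0,-0.015,0,0,0]

```text
time: 5.7
tool_pos: [0.6302, -0.2232, 0.0435]
tool_rot: [3.141, 0.0, 1.53]
contact_force: [-0.5, -0.3, -1.6]
opening: 0.0147
```

Request:
jog_arm:
  deltas: [0,0,0,0,0,0,0,0,0,0,0,0,0,0,0,0,0,0,0,0,0,0,0,0,0,0,0,0,0,0]
  claw: 0.55

```text
time: 6.12
tool_pos: [0.6301, -0.2231, 0.0434]
tool_rot: [3.141, 0.0, 1.531]
contact_force: [0.8, -0.2, -0.1]
opening: 0.0434
```

Request:
jog_arm:
  deltas: [0,0,0.1,0,0,0,0,0,0.3,0,0,0,0,0,0.5,0,0,0,0,0,0.8,0,0,0,0,0,0.8,0,0,0]

```text
time: 6.53
tool_pos: [0.6329, -0.2244, 0.1305]
tool_rot: [3.132, 0.004, 1.531]
contact_force: [1.2, -0.0, 0.7]
opening: 0.0504
```

Request:
jog_arm:
  deltas: [-0.2,0.1,0,0,0,0,-0.4,0.2,0,0,0,0,-0.7,0.35,0,0,0,0,-0.9,0.4,0,0,0,0]

```text
time: 6.87
tool_pos: [0.5379, -0.1813, 0.1235]
tool_rot: [-3.14, -0.001, 1.531]
contact_force: [0.3, 0.6, -0.7]
opening: 0.0504
```

Request:
jog_arm:
  deltas: [-0.2,0.1,0,0,0,0,-0.5,0.2,0,0,0,0,-0.7,0.35,0,0,0,0,-0.835,0.41,0,0,0,0,-0.835,0.41,0,0,0,0]

```text
time: 7.28
tool_pos: [0.4541, -0.1406, 0.1238]
tool_rot: [-3.14, -0.001, 1.531]
contact_force: [0.0, 0.3, -0.1]
opening: 0.0501
```

Request:
jog_arm:
  deltas: [0,0,0,0,0,0,0,0,-0.2,0,0,0,0,0,-0.4,0,0,0,0,0,-0.7,0,0,0,0,0,-0.7,0,0,0]

```text
time: 7.7
tool_pos: [0.4553, -0.1417, 0.0495]
tool_rot: [-3.136, -0.003, 1.53]
contact_force: [-0.6, 0.2, 0.3]
opening: 0.0503
```

Request:
jog_arm:
  deltas: [0.01,0,-0.1,0,0,0,0.01,0,-0.2,0,0,0,0.01,0,-0.27,0,0,0,0.01,0,-0.27,0,0,0]

```text
time: 8.03
tool_pos: [0.4575, -0.142, 0.0255]
tool_rot: [-3.141, -0.0, 1.531]
contact_force: [0.6, 0.7, -1.2]
opening: 0.0504
```

Request:
jog_arm:
  deltas: [0,0,0,0,0,0,0,0,0,0,0,0,0,0,0,0,0,0,0,0,0,0,0,0,0,0,0,0,0,0]
  claw: 0
  newtons: 15

```text
time: 8.45
tool_pos: [0.4578, -0.1422, 0.0267]
tool_rot: [3.141, 0.0, 1.531]
contact_force: [-0.8, -0.1, 2.0]
opening: 0.0232
```

Request:
jog_arm:
  deltas: [0,0,0,0,0,0,0,0,0,0,0,0,0,0,0,0,0,0]

```text
time: 8.7
tool_pos: [0.4578, -0.1422, 0.0267]
tool_rot: [3.141, 0.0, 1.531]
contact_force: [-0.7, 0.5, 4.7]
opening: 0.0234
```

Request:
jog_arm:
  deltas: [0,0,0.1,0,0,0,0,0,0.3,0,0,0,0,0,0.5,0,0,0,0,0,0.7,0,0,0,0,0,0.7,0,0,0]

```text
time: 9.12
tool_pos: [0.4594, -0.1429, 0.0999]
tool_rot: [3.136, 0.003, 1.531]
contact_force: [1.1, -1.4, 0.3]
opening: 0.0231
```

Request:
jog_arm:
  deltas: [0.2,0,0,0,0,0,0.5,0,0,0,0,0,0.7,0,0,0,0,0,0.9,0.02,0,0,0,0]

```text
time: 9.45
tool_pos: [0.5485, -0.1402, 0.0959]
tool_rot: [-3.141, 0.0, 1.53]
contact_force: [0.0, 0.5, -0.0]
opening: 0.0229
```

Request:
jog_arm:
  deltas: [0.2,0,0,0,0,0,0.5,0,0,0,0,0,0.7,0,0,0,0,0,0.85,0.02,0,0,0,0,0.85,0.02,0,0,0,0]

```text
time: 9.87
tool_pos: [0.6345, -0.1376, 0.0952]
tool_rot: [3.141, -0.0, 1.531]
contact_force: [-0.8, 0.2, -1.0]
opening: 0.0235
```

Request:
jog_arm:
  deltas: [0,0,0,0,0,0,0,0,-0.1,0,0,0,0,0,-0.2,0,0,0,0,0,-0.3,0,0,0,0,0,-0.3,0,0,0]

```text
time: 10.28
tool_pos: [0.6303, -0.1377, 0.0631]
tool_rot: [-3.136, -0.001, 1.53]
contact_force: [-0.6, 0.4, -0.7]
opening: 0.0232
```

Lowering to about 0.032.

Request:
jog_arm:
  deltas: [0,0,-0.1,0,0,0,0,0,-0.2,0,0,0,0,0,-0.29,0,0,0,0,0,-0.29,0,0,0,0,0,-0.29,0,0,0]

```text
time: 10.7
tool_pos: [0.6321, -0.1379, 0.0363]
tool_rot: [-3.14, -0.0, 1.531]
contact_force: [0.2, -0.2, 1.3]
opening: 0.0233
```

Request:
jog_arm:
  deltas: [0,0,-0.015,0,0,0,0,0,-0.025,0,0,0,0,0,-0.025,0,0,0]

```text
time: 10.95
tool_pos: [0.6327, -0.1381, 0.035]
tool_rot: [3.141, 0.0, 1.531]
contact_force: [0.3, -0.3, -1.3]
opening: 0.0235
```

Request:
jog_arm:
  deltas: [0,0,-0.015,0,0,0,0,0,-0.025,0,0,0,0,0,-0.03,0,0,0,0,0,-0.03,0,0,0]

```text
time: 11.28
tool_pos: [0.6326, -0.1381, 0.0318]
tool_rot: [3.141, 0.0, 1.531]
contact_force: [-0.5, -0.5, -0.6]
opening: 0.0232
```

Request:
jog_arm:
  deltas: [0,0,0,0,0,0,0,0,0,0,0,0,0,0,0,0,0,0,0,0,0,0,0,0,0,0,0,0,0,0]
  claw: 0.5

```text
time: 11.7
tool_pos: [0.6326, -0.1381, 0.0318]
tool_rot: [3.141, 0.0, 1.531]
contact_force: [0.0, -1.3, 0.4]
opening: 0.0455
```

Request:
jog_arm:
  deltas: [0,0,0.1,0,0,0,0,0,0.3,0,0,0,0,0,0.5,0,0,0,0,0,0.8,0,0,0,0,0,0.8,0,0,0]

```text
time: 12.12
tool_pos: [0.6356, -0.139, 0.1187]
tool_rot: [3.131, 0.003, 1.531]
contact_force: [0.7, -0.5, 0.8]
opening: 0.0459
```

Request:
jog_arm:
  deltas: [-0.2,0.1,0,0,0,0,-0.4,0.2,0,0,0,0,-0.7,0.35,0,0,0,0,-0.9,0.41,0,0,0,0]
  claw: 0.78

```text
time: 12.45
tool_pos: [0.5403, -0.0956, 0.112]
tool_rot: [-3.14, -0.001, 1.531]
contact_force: [-0.2, -0.3, -0.0]
opening: 0.0676
```

Request:
jog_arm:
  deltas: [-0.2,0.1,0,0,0,0,-0.5,0.2,0,0,0,0,-0.7,0.35,0,0,0,0,-0.846,0.413,0,0,0,0,-0.846,0.413,0,0,0,0]

```text
time: 12.87
tool_pos: [0.4551, -0.0543, 0.1122]
tool_rot: [-3.14, -0.001, 1.532]
contact_force: [1.1, 0.1, -0.2]
opening: 0.0717
```

Request:
jog_arm:
  deltas: [0,0,0,0,0,0,0,0,-0.2,0,0,0,0,0,-0.4,0,0,0,0,0,-0.7,0,0,0,0,0,-0.7,0,0,0]

```text
time: 13.28
tool_pos: [0.4567, -0.0558, 0.0382]
tool_rot: [-3.136, -0.001, 1.53]
contact_force: [-2.6, 0.3, -0.3]
opening: 0.0717
```

Request:
jog_arm:
  deltas: [0,0,-0.1,0,0,0,0,0,-0.2,0,0,0,0,0,-0.23,0,0,0,0,0,-0.23,0,0,0]

```text
time: 13.62
tool_pos: [0.4586, -0.0562, 0.019]
tool_rot: [3.142, 0.0, 1.53]
contact_force: [-0.1, -0.7, 0.3]
opening: 0.0718
```

Down 3 mm and grip.

Request:
jog_arm:
  deltas: [0,0,-0.02,0,0,0,0,0,-0.03,0,0,0,0,0,-0.03,0,0,0]

```text
time: 13.87
tool_pos: [0.4584, -0.0559, 0.0162]
tool_rot: [3.141, 0.0, 1.531]
contact_force: [0.1, 0.3, -0.3]
opening: 0.0715
```

Request:
jog_arm:
  deltas: [0,0,0,0,0,0,0,0,0,0,0,0,0,0,0,0,0,0,0,0,0,0,0,0,0,0,0,0,0,0]
  claw: 0
  newtons: 12

```text
time: 14.28
tool_pos: [0.458, -0.0558, 0.0159]
tool_rot: [3.141, 0.0, 1.531]
contact_force: [-0.5, -0.3, 1.4]
opening: 0.0505
```

Request:
jog_arm:
  deltas: [0,0,0,0,0,0,0,0,0,0,0,0]

```text
time: 14.45
tool_pos: [0.458, -0.0558, 0.0159]
tool_rot: [3.141, 0.0, 1.531]
contact_force: [0.2, 0.6, 2.4]
opening: 0.0499
```

Request:
jog_arm:
  deltas: [0,0,0.1,0,0,0,0,0,0.3,0,0,0,0,0,0.6,0,0,0,0,0,0.9,0,0,0,0,0,0.9,0,0,0]

```text
time: 14.87
tool_pos: [0.4608, -0.0565, 0.1103]
tool_rot: [3.133, 0.002, 1.531]
contact_force: [1.6, 0.0, 0.3]
opening: 0.0504
```

Request:
jog_arm:
  deltas: [0.2,0.2,0,0,0,0,0.4,0.4,0,0,0,0,0.6,0.6,0,0,0,0,0.9,0.85,0,0,0,0,0.9,0.85,0,0,0,0]

```text
time: 15.28
tool_pos: [0.5521, 0.0326, 0.1054]
tool_rot: [3.137, -0.001, 1.533]
contact_force: [-1.8, -0.7, -0.9]
opening: 0.05
```

Request:
jog_arm:
  deltas: [0.2,0.2,0,0,0,0,0.4,0.4,0,0,0,0,0.7,0.65,0,0,0,0,0.947,0.842,0,0,0,0,0.947,0.842,0,0,0,0]

```text
time: 15.7
tool_pos: [0.6459, 0.1169, 0.1045]
tool_rot: [3.139, -0.001, 1.533]
contact_force: [-2.0, -0.9, -1.2]
opening: 0.0503
```

Request:
jog_arm:
  deltas: [0,0,0,0,0,0,0,0,-0.2,0,0,0,0,0,-0.4,0,0,0,0,0,-0.5,0,0,0,0,0,-0.5,0,0,0]

```text
time: 16.12
tool_pos: [0.6401, 0.1125, 0.0527]
tool_rot: [-3.135, 0.001, 1.53]
contact_force: [0.4, 0.0, -0.9]
opening: 0.0503
```

Request:
jog_arm:
  deltas: [0,0,-0.1,0,0,0,0,0,-0.2,0,0,0,0,0,-0.3,0,0,0,0,0,-0.33,0,0,0,0,0,-0.33,0,0,0]

```text
time: 16.53
tool_pos: [0.6422, 0.1133, 0.0218]
tool_rot: [-3.14, 0.0, 1.531]
contact_force: [-0.4, -0.3, -0.6]
opening: 0.0502
```

Request:
jog_arm:
  deltas: [0,0,-0.01,0,0,0,0,0,-0.015,0,0,0,0,0,-0.015,0,0,0]

```text
time: 16.78
tool_pos: [0.6429, 0.1135, 0.0216]
tool_rot: [3.141, -0.0, 1.531]
contact_force: [0.2, 0.2, -1.0]
opening: 0.0499
```

Request:
jog_arm:
  deltas: [0,0,0,0,0,0,0,0,0,0,0,0,0,0,0,0,0,0,0,0,0,0,0,0]
  claw: 0.7

```text
time: 17.12
tool_pos: [0.6428, 0.1134, 0.0215]
tool_rot: [3.141, 0.0, 1.531]
contact_force: [0.8, -0.3, 0.2]
opening: 0.0638
```

Request:
jog_arm:
  deltas: [0,0,0.1,0,0,0,0,0,0.3,0,0,0,0,0,0.6,0,0,0,0,0,0.9,0,0,0,0,0,0.9,0,0,0]

```text
time: 17.53
tool_pos: [0.6462, 0.1137, 0.1189]
tool_rot: [3.13, -0.001, 1.531]
contact_force: [1.9, -0.8, 0.5]
opening: 0.0641
```

Request:
jog_arm:
  deltas: [-0.1,-0.06,0,0,0,-0.065,-0.2,-0.12,0,0,0,-0.13,-0.35,-0.18,0,0,0,-0.195,-0.5,-0.24,0,0,0,-0.26,-0.62,-0.294,0,0,0,-0.325]
  claw: 0.4

```text
time: 17.95
tool_pos: [0.5796, 0.0837, 0.1117]
tool_rot: [3.141, 0.0, 1.015]
contact_force: [-0.4, -0.4, -0.7]
opening: 0.0382
```

Request:
jog_arm:
  deltas: [-0.1,-0.06,0,0,0,-0.065,-0.2,-0.12,0,0,0,-0.13,-0.35,-0.18,0,0,0,-0.195,-0.5,-0.24,0,0,0,-0.26,-0.62,-0.294,0,0,0,-0.325]

```text
time: 18.37
tool_pos: [0.5177, 0.0543, 0.1117]
tool_rot: [3.141, -0.0, 0.504]
contact_force: [-0.7, -0.8, -0.6]
opening: 0.0367
```

Request:
jog_arm:
  deltas: [-0.1,-0.06,0,0,0,-0.065,-0.2,-0.12,0,0,0,-0.13,-0.35,-0.18,0,0,0,-0.195,-0.5,-0.24,0,0,0,-0.26,-0.61,-0.295,0,0,0,-0.325]

```text
time: 18.78
tool_pos: [0.4566, 0.0249, 0.1117]
tool_rot: [3.141, -0.0, -0.006]
contact_force: [-0.3, -0.0, -0.4]
opening: 0.037
```

Request:
jog_arm:
  deltas: [0,0,0,0,0,0,0,0,0,0,0,0,0,0,0,0,0,0]

```text
time: 19.03
tool_pos: [0.4587, 0.0252, 0.1117]
tool_rot: [3.141, -0.002, 0.002]
contact_force: [-0.6, -0.1, 0.7]
opening: 0.0369
```

Run:
```python
from h import *
a=robot.read_camera("top");b=robot.read_camera("scene")
cv2.imwrite("pics/a2.png",cv2.resize(np.hstack([a,b])[:,:,::-1],(800,300)))
```

```text
(no output)
```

View pics/a2.png

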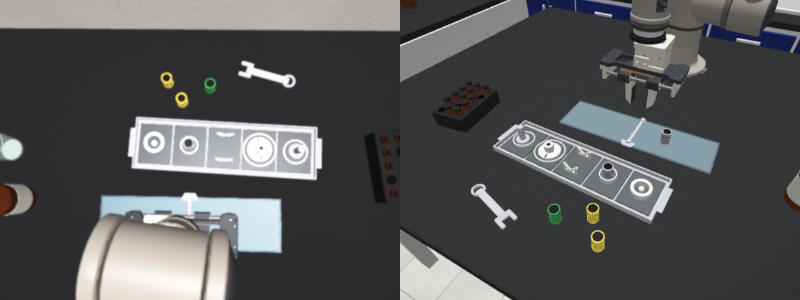

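Gauge, cover and ring are seated in their holders, at about (295,151), (259,149) and (153,142) in the shown picture. Both baskets are still standing. Paddle next.

Request:
jog_arm:
  deltas: [0,0,-0.2,0,0,0,0,0,-0.4,0,0,0,0,0,-0.6,0,0,0,0,0,-0.75,0,0,0,0,0,-0.75,0,0,0]

```text
time: 19.55
tool_pos: [0.4564, 0.0255, 0.0338]
tool_rot: [-3.141, 0.005, 0.001]
contact_force: [-1.7, -0.1, 0.5]
opening: 0.0369
```

Request:
jog_arm:
  deltas: [0,0,-0.1,0,0,0,0,0,-0.18,0,0,0,0,0,-0.2,0,0,0,0,0,-0.2,0,0,0]

```text
time: 19.88
tool_pos: [0.4577, 0.0252, 0.0161]
tool_rot: [3.142, 0.001, -0.0]
contact_force: [0.3, -0.7, -0.4]
opening: 0.0368
```

Request:
jog_arm:
  deltas: [0,0,0,0,0,0,0,0,0,0,0,0,0,0,0,0,0,0,0,0,0,0,0,0,0,0,0,0,0,0]
  claw: 0
  newtons: 30

```text
time: 20.3
tool_pos: [0.4578, 0.0251, 0.0166]
tool_rot: [3.141, -0.001, -0.001]
contact_force: [0.8, -0.7, 1.6]
opening: 0.009
```

Request:
jog_arm:
  deltas: [0,0,0,0,0,0,0,0,0,0,0,0]

```text
time: 20.47
tool_pos: [0.4579, 0.0251, 0.0165]
tool_rot: [3.141, -0.001, -0.001]
contact_force: [-0.8, -0.6, 2.2]
opening: 0.0088
```

Request:
jog_arm:
  deltas: [0,0,0.1,0,0,0,0,0,0.3,0,0,0,0,0,0.6,0,0,0,0,0,0.8,0,0,0,0,0,0.8,0,0,0]

```text
time: 20.88
tool_pos: [0.4599, 0.0249, 0.0996]
tool_rot: [3.141, -0.007, -0.001]
contact_force: [0.1, -0.2, -0.3]
opening: 0.0085
```

Request:
jog_arm:
  deltas: [0.2,-0.1,0,0,0,-0.01,0.5,-0.2,0,0,0,-0.025,0.7,-0.3,0,0,0,-0.025,0.9,-0.4,0,0,0,-0.025]

```text
time: 21.22
tool_pos: [0.5483, -0.0153, 0.0952]
tool_rot: [-3.142, 0.001, -0.04]
contact_force: [-0.2, -1.0, -1.3]
opening: 0.0086
```

Request:
jog_arm:
  deltas: [0.2,-0.1,0,0,0,0,0.5,-0.2,0,0,0,0,0.7,-0.3,0,0,0,0,0.873,-0.395,0,0,0,0,0.873,-0.395,0,0,0,0]

```text
time: 21.63
tool_pos: [0.6372, -0.0563, 0.0945]
tool_rot: [3.141, -0.001, -0.042]
contact_force: [-1.0, -0.6, -0.7]
opening: 0.0086
```

Request:
jog_arm:
  deltas: [0,0,0,0,0,0,0,0,-0.1,0,0,0,0,0,-0.2,0,0,0,0,0,-0.4,0,0,0,0,0,-0.4,0,0,0]

```text
time: 22.05
tool_pos: [0.6315, -0.0533, 0.0517]
tool_rot: [-3.14, 0.008, -0.04]
contact_force: [-1.4, -0.1, -0.7]
opening: 0.0087
```

Request:
jog_arm:
  deltas: [0,0,0,0,0,0,0,0,0,0,0,0]

```text
time: 22.22
tool_pos: [0.6348, -0.0541, 0.0564]
tool_rot: [3.142, 0.0, -0.04]
contact_force: [0.2, 0.9, -0.1]
opening: 0.0088
```

Run:
```python
from h import *
a=robot.read_camera("wrist");b=robot.read_camera("scene")[110:320,90:370]
cv2.imwrite("pics/p1.png",np.hstack([cv2.resize(a,(400,300)),cv2.resize(b,(400,300))])[:,:,::-1])
```

```text
(no output)
```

View pics/p1.png

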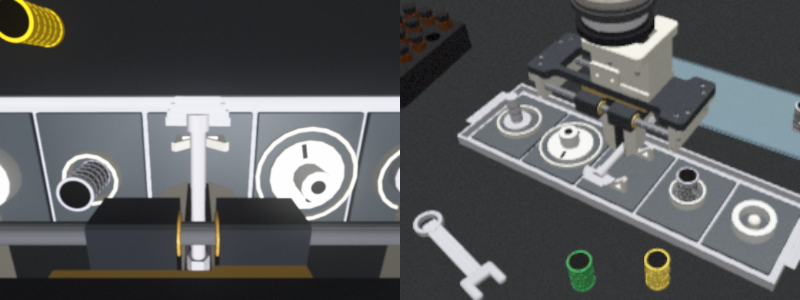

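The paddle is held level and lined up over both V-bars (wrist view: shaft at u≈198 between the bar ends). Lowering and releasing.

Request:
jog_arm:
  deltas: [0,0,-0.08,0,0,0,0,0,-0.16,0,0,0,0,0,-0.22,0,0,0,0,0,-0.27,0,0,0,0,0,-0.27,0,0,0]

```text
time: 22.73
tool_pos: [0.6348, -0.0553, 0.0286]
tool_rot: [3.14, 0.0, -0.04]
contact_force: [-0.4, -2.8, -0.3]
opening: 0.0092
```

Request:
jog_arm:
  deltas: [0,0,-0.005,0,0,0,0,0,-0.01,0,0,0,0,0,-0.01,0,0,0]

```text
time: 22.98
tool_pos: [0.6349, -0.0552, 0.0285]
tool_rot: [3.14, 0.0, -0.04]
contact_force: [-1.3, -4.8, 3.4]
opening: 0.0092
```

Contact felt: the shaft is in the notches. Opening slowly, then retreating up and back.

Request:
jog_arm:
  deltas: [0,0,0,0,0,0,0,0,0,0,0,0,0,0,0,0,0,0,0,0,0,0,0,0,0,0,0,0,0,0]
  claw: 0.35

```text
time: 23.4
tool_pos: [0.6349, -0.054, 0.028]
tool_rot: [-3.141, 0.0, -0.04]
contact_force: [0.4, -0.8, -0.7]
opening: 0.0317
```

Request:
jog_arm:
  deltas: [0,0,0.05,0,0,0,0,0,0.2,0,0,0,0,0,0.5,0,0,0,0,0,0.8,0,0,0,0,0,1.0,0,0,0]

```text
time: 23.82
tool_pos: [0.6359, -0.0544, 0.1315]
tool_rot: [3.141, -0.003, -0.04]
contact_force: [1.6, 0.6, 1.5]
opening: 0.0324
```

Request:
jog_arm:
  deltas: [-0.2,0,0.2,0,0,0,-0.5,0,0.4,0,0,0,-0.8,0,0.6,0,0,0,-1,0,0.6,0,0,0,-1,0,0.6,0,0,0]

```text
time: 24.23
tool_pos: [0.5323, -0.0541, 0.1902]
tool_rot: [3.141, -0.001, -0.04]
contact_force: [0.7, -0.5, 1.1]
opening: 0.032
```

Request:
jog_arm:
  deltas: [-0.3,0,0,0,0,0,-0.6,0,0,0,0,0,-1,0,0,0,0,0,-1,0,0,0,0,0,-1,0,0,0,0,0]

```text
time: 24.65
tool_pos: [0.434, -0.0542, 0.1883]
tool_rot: [-3.141, 0.0, -0.041]
contact_force: [0.5, 0.3, 0.4]
opening: 0.032
```

Run:
```python
from h import *
t=robot.read_camera("top");s=robot.read_camera("scene"); o=robot.observe()
print(o["time"],o["tool_pos"],o["contact_force"])
cv2.imwrite("pics/f.png",np.vstack([cv2.resize(t[160:250,170:455],(760,240)),cv2.resize(s[150:310,120:400],(560,320))[:, :].copy() if 0 else cv2.resize(s[150:310,110:455],(760,352))])[:,:,::-1])
cv2.imwrite("pics/topf.png",t[:,:,::-1])
```

```text
24.75 [ 0.43663572 -0.05475529  0.18882011] [ 0.55243735 -0.07423592 -0.41605613]
```

View pics/f.png

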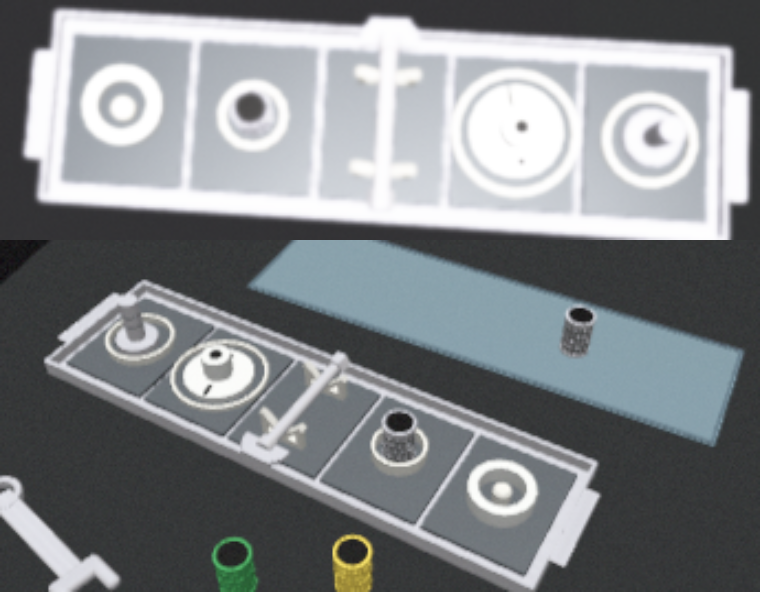

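Final view: all four parts are seated, both baskets are upright, and the paddle shaft lies in both notches with blade and collar outside the bars. A quick numeric check, then hand in.

Run:
```python
from h import *
im=cv2.imread("pics/topf.png");p=robot.camera_params("top")
circ("ring",im,"top",(198,182,234,218),.024,P=p);circ("cover",im,"top",(346,194,382,228),.014,245,P=p);circ("gauge",im,"top",(405,200,427,224),.016,P=p)
for v in (195,205,215):
    r=im[v,305:325].min(1).astype(float);r=np.clip(r-np.median(r)-8,0,None);print("shaft",ray("top",(305+(r*np.arange(20)).sum()/r.sum(),v),.022,p)[0].round(4))
robot.hand_in()
```

```text
ring thr 209.0 [0.6441 0.1136] diam [0.0523 0.0527] rect [0.6439 0.1138] [0.0527 0.0522] 2.3
cover thr 245.0 [ 0.6323 -0.1383] diam [0.0558 0.0601] rect [ 0.6319 -0.1381] [0.0554 0.0589] 1.1
gauge thr 210.0 [ 0.6323 -0.2261] diam [0.0359 0.0429] rect [ 0.6317 -0.2259] [0.0364 0.0394] 89.3
shaft [ 0.6542 -0.0551  0.022 ]
shaft [ 0.6371 -0.0545  0.022 ]
shaft [ 0.62   -0.0539  0.022 ]
the job is handed in; nothing more can be done
```

I placed the gauge, cover, ring and paddle in their holders and handed the job in at about 25 s. The tray basket and spare basket were never touched, and both look upright and in place in the last pictures.

The last check used the top camera, comparing each part with its holder's centre:

| Part | Distance from holder centre | Limit |
|---|---|---|
| Ring | about 1.5 mm | 13 mm |
| Cover | under 1 mm | 11 mm |
| Gauge | about 5 mm | 11 mm |

- **Gauge:** the stem is part of the outline I fitted, which pulls the measured centre outward, so the 5 mm is probably too high. The gripper let go of it about 1.4 mm from the cup's centre.
- **Paddle:** the shaft runs at about -0.035 rad against -0.04 for the bars and lies about 0.2 mm off their centre line. Its position along the bars rests on the gripper's release point, which was within 1 mm of the centre.
- **Not measured:** I judged heights, tilts and the baskets' positions by eye in the final scene picture, and nothing looked wrong.
- **Refused move:** one early move was refused as out of range; it moved nothing.

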